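Latch the long pine chest

ROBOT

A 7-joint arm with a two-finger parallel gripper is mounted at the origin on a cart in front of the work surface, level with it; the furniture and walls round the work are solid. World frame = base frame: x ahead of the robot, y to its left, z up, the work surface at z = 0. Lengths are in m, angles in degrees, forces in N, time in s.
With the tool pointing down it reaches from about 0.425 to 0.875 m from the base axis. Payload 4.7 kg.
Tool frame: the origin (TCP) lies on the mounting face of the last link; the fingertips stand 182 mm ahead of it and the grasp point (between the pads) lies 164 mm ahead of it; z points along the fingers, y is the line along which they close (so a half turn about z gives the same grasp; the last joint's range is limited). The gripper opens to 87 mm and grips with 3 to 60 N. Pads are 19 mm wide; open, the fingers measure 117 mm over their backs; the gripper's body (75 mm by 190 mm) begins 51 mm behind the grasp point.
Start: joints at [71.969, 18.392, -4.016, 83.108, 1.295, 78.541, -3.26], TCP at [0.21, -0.615, 0.405] pointing down, gripper open.
Joint ranges: [-163.93, 163.93], [-17.29, 119.83], [-79.2, 71.16], [3.27, 140.29], [-89.18, 269.18], [5.43, 117.66], [-154.24, 154.24]. Speed limits (degrees/s): [147.25, 147.25, 180, 180, 180, 180, 180].

INTERFACE

Orientations are given as [roll, pitch, yaw] about the fixed x, y, z axes, in that order (R = Rz(yaw) Ry(pitch) Rx(roll)).
In Python, from cell import env gives the robot as it stands.
- The arm moves only by the tool servo_tool, never from a script. Its argument "plan" is a list of rows, each an object with "xyz": the shift along the tool's x, y, z in cm, a list of three; "twist": the turn, a rotation vector about the tool's x, y, z in degrees, a list of three; "jaw": the closure, from 0 (fully open) to 1 (shut). In form: [{"xyz": [x, y, z], "twist": [wx, wy, wz], "jaw": jaw}, ...]. A call has 1 to 10 rows; each row is the pose to reach, as a shift and turn from the pose commanded when the call began, along the tool's axes at that moment; what a row does not reach only later rows make up. A row lasts 1/12 s, in which the tool goes at most 41.7 mm and 7.16 degrees, less where a joint would pass 70% of its speed; a pose out of reach is approached as far as the arm can. A call with a gripper value outside its range is refused whole. The fingers move at their own pace and stop on an object; "newtons" is the grip in N (left out, the last holds). Time passes only in rows, so rows that repeat a pose let the fingers close. It gives the time, the measured TCP pose, the force, the opening and the grip force at its end, in the units of the state.
- env.get_obs(): the state, without advancing time (a new reading comes with each control period).
- env.read_camera(name): name is "scene" or "top"; returns a dict with "img" (480x640x3 uint8, red, green, blue), "camera_matrix" (3x3 intrinsics, pixels), "k1" (the pictures are not rectified: a ray, as slopes to the right and down, at radius r is drawn at 1 + k1 r^2 times it, then the intrinsics apply), "R" (3x3) and "t" (3): a world point X has camera coordinates R X + t. Camera axes: x right, y down, z forward; pixel columns grow to the right and rows downward; lengths in m; the calibration is good to about 2 mm. A picture is of the moment at which its call begins. There is no depth.
- env.sign_off(): hands the job in; it is judged then, once.
The state is a dict: "time_s": time; "qpos": joint angles; "joint_velocities": joint speeds; "effort": joint torques, N m; "tool_pos": TCP position; "tool_rot": TCP orientation; "force": force on the tool from outside, world axes, zero at the start; "wrist_torque": the same for the moment, N m; "grip_width": finger opening in m; "grasp_force": force on a finger pad.
Only numpy, scipy, OpenCV 4.12 (cv2) and the standard library are available. Lean on these libraries where they do the work, as an engineer would, in place of code of your own. Each camera call takes 0.05 s, during which the arm holds its last target. There are 200 camera calls.

TASK

Two pine chests stand on the table, each with the steel hasp on its lid standing open. Swing the hasp of the longer chest over its staple and press it down flat in its closed place; leave the hasp of the shorter chest standing open as it is.

Things in the scene. Friction and masses are not known exactly. Their poses are not given: they have to be found in the camera images.
- long_chest: The longer pine chest, fixed: 220 mm long (its x), 123 wide (y), flat lid top 95 mm above the table; origin at the centre of its underside, z up. On the lid, along y = 0, a steel hasp: hinge axis parallel to y at x = +35, z = 100 mm; hinge plate from there to x = +68, no higher than z = 105. Closed, its leaf lies toward -x, ending at x = -69, upper face at z = 102.
- long_hasp (a joint): Hinge angle of its hasp, rad: 0 = closed, flat; 1.57 = upright; 2.2 = most open, leaning to chest +x. Starts at 1.3 to 1.9. Stiff hinge (0.05 N m friction, 0.5 to 1 N at the leaf): the leaf stays where it is left. Leaf 36 mm wide, 4 thick, 104 long from the hinge axis to the end of a lip 4 mm proud; a slot 12 mm wide runs 32 to 66 mm from the axis.
- long_staple (a point): Top of the long chest's staple, a wire loop 5 mm thick standing on the lid at chest x = -3 to -25 mm, y = 0; this point is at x = -14, z = 117 mm (15 mm above the closed leaf). Closed, it comes up through the slot; the solid end of the leaf beyond it, chest x = -31 to -61 mm, is free to be pressed.
- short_hasp (a joint): Hinge angle of the hasp on the other, shorter pine chest (155 mm long, 123 wide, 95 high, fixed, same hasp), same meaning; starts at 1.3 to 1.9 and is to be left standing open.

How it is judged (in metres and radians):
At the end, for the whole second after the job is handed in: The long chest's hasp lies flat over its staple (hinge angle under 0.1 rad, its end less than about 10 mm above its closed place); the short chest's hasp still stands open (over 1.0 rad) (value of joint long_hasp below 0.1 rad and value of joint short_hasp above 1 rad); the robot touches nothing.
It fails at once if the short chest's hasp is swung toward closed (below 1.0 rad) (value of joint short_hasp below 1 rad).
It also fails if it takes over 32 s, if anything falls off the work surface, if the arm or the gripper's body presses on something with over 40 N, if the wrist force passes 120 N, or if a joint passes its speed limit or range.

## Working session

There is one attempt and no reset: what is moved stays moved. The work goes in short steps, Python scripts to look and compute and a tool call to move; the robot and the scene stay as the last step left them, time stands still between calls to the robot, and variables do not carry over. Pictures are saved under pics/ and viewed, at most 10 in all, crops included, and the job is handed in when it is done.

Besides the shell and the picture viewer there is one more tool, called as name([rows], argument=value, ...), one row to a line, values as JSON. servo_tool: Moves the arm, as the interface text tells. Its arguments: {"type":"object","properties":{"plan":{"type":"array","items":{"type":"object","properties":{"xyz":{"type":"array","items":{"type":"number"}},"twist":{"type":"array","items":{"type":"number"}},"jaw":{"type":"number"}}}},"newtons":{"type":"number"}},"required":["plan"]}

```bash
mkdir -p pics
cat > h.py <<'E'
import numpy as np, cv2
from cell import env
def cam(n):
    c=env.read_camera(n); return {k:(np.array(v) if k!='k1' else v) for k,v in c.items()}
def ray(c,u,v):
    K=c['camera_matrix'];p=cv2.undistortPoints(np.array([[[u,v]]],float),K,np.array([c['k1'],0,0,0.]))[0,0]
    # forward model uses radius of undistorted slope = opencv model
    R=c['R'];return -R.T@c['t'],R.T@np.array([p[0],p[1],1])
def onz(c,u,v,z):
    o,d=ray(c,u,v);return o+d*(z-o[2])/d[2]
def proj(c,X):
    x=cv2.projectPoints(np.array(X,float).reshape(-1,1,3),cv2.Rodrigues(c['R'])[0],c['t'],c['camera_matrix'],np.array([c['k1'],0,0,0.]))[0];return x[:,0]
E
python3 - <<'E'
from h import *
for n in('scene','top'):
    c=cam(n);cv2.imwrite(f'pics/{n}0.png',c['img'][:,:,::-1]);print(n,c['k1'],(-c['R'].T@c['t']).round(3),c['R'].round(2).tolist())
print({k:np.round(v,3).tolist() for k,v in env.get_obs().items()})
E
```

```text
scene 0.01912106155715162 [-0.389  0.502  0.91 ] [[-0.49, -0.87, 0.02], [-0.55, 0.3, -0.78], [0.67, -0.4, -0.63]]
top 0.0175153757381618 [0.287 0.006 1.054] [[-0.0, -1.0, 0.03], [-0.98, -0.0, -0.19], [0.19, -0.03, -0.98]]
{'time_s': 0.1, 'qpos': [71.969, 18.435, -4.015, 83.168, 1.295, 78.541, -3.257], 'joint_velocities': [0.01, -0.052, -0.046, -0.186, -0.077, 0.017, 0.044], 'effort': [-0.001, -49.257, -0.407, -31.34, -0.064, 0.04, 0.0], 'tool_pos': [0.21, -0.615, 0.404], 'tool_rot': [-179.902, 0.006, 18.843], 'force': [0.915, 0.195, -0.12], 'wrist_torque': [0.003, 0.024, -0.021], 'grasp_force': 0.0, 'grip_width': 0.087}
```

View pics/top0.png

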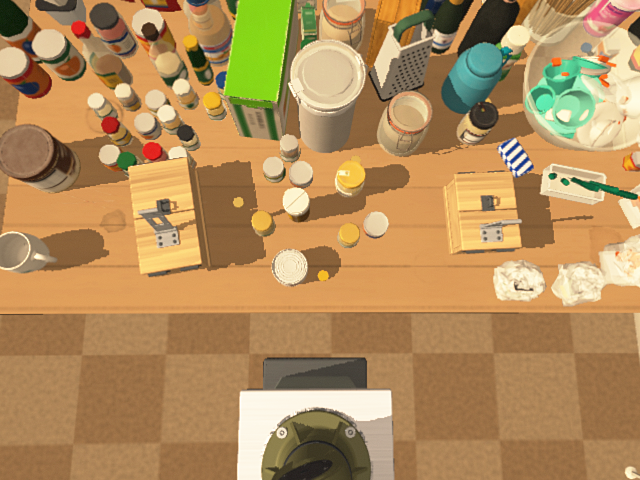

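View pics/scene0.png

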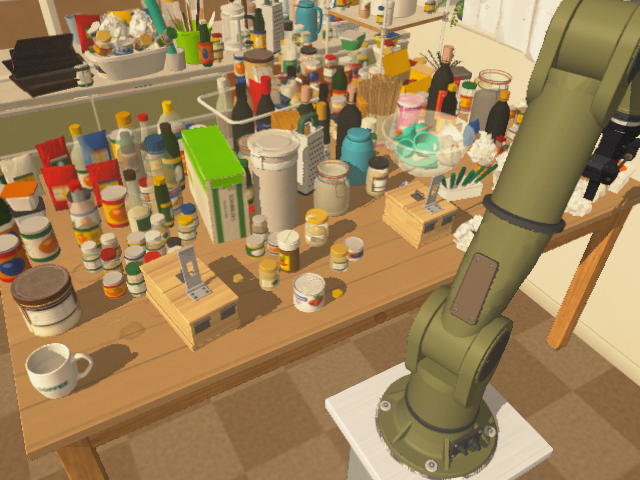

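The top view shows the long chest at left, lid about (130-201, 157-273), staple near (165,205) and hinge plate near (165,237). The short chest is at right, near (483,212). The scene view shows both hasps upright. I'll zoom in on the long chest and measure it.

Run:
```python
from h import *
a=cv2.imread('pics/top0.png')[145:285,115:215];b=cv2.imread('pics/scene0.png')[225:355,130:250]
a=cv2.resize(a,(400,560),interpolation=cv2.INTER_CUBIC);b=cv2.resize(b,(400,433),interpolation=cv2.INTER_CUBIC)
b=cv2.copyMakeBorder(b,0,127,0,0,cv2.BORDER_CONSTANT);cv2.imwrite('pics/z1.png',np.hstack([a,b]))
```

```text
(no output)
```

View pics/z1.png

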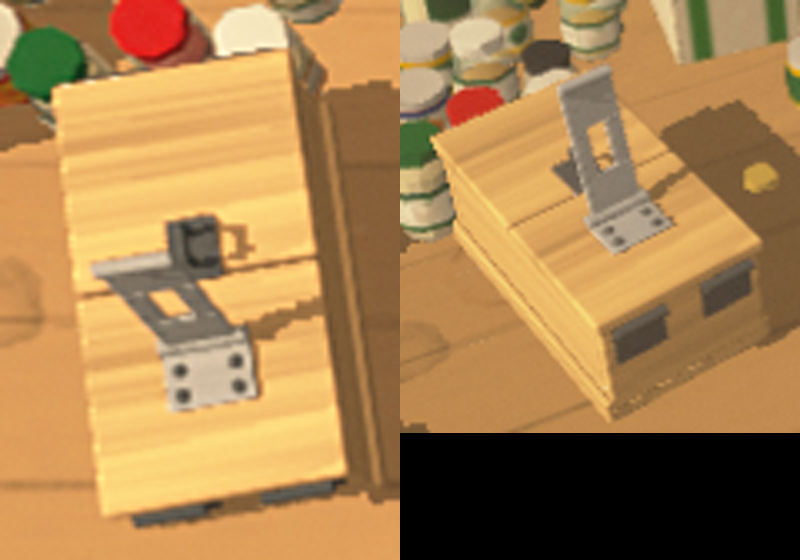

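The crop shows lid corners at full-image pixels (129,167), (187,157.5), (201,263) and (141,274). The hinge is near (166,229), and the leaf tip edge runs (138,213)-(157,209).

Run:
```python
from h import *
c=cam('top')
P=np.array([onz(c,u,v,.095) for u,v in [(128.75,167),(186.75,157.5),(201.25,263.25),(140.75,273.75)]])
print(P.round(4),np.linalg.norm(P-np.roll(P,-1,0),axis=1).round(4))
ctr=P.mean(0);x=(P[2]+P[3]-P[0]-P[1]);x/=np.linalg.norm(x);yaw=np.arctan2(x[1],x[0]);y=np.array([-x[1],x[0],0])
print('ctr',ctr,'yaw',np.degrees(yaw))
L=lambda a,b,z:np.array([*(ctr+a*x+b*y)[:2],z])
print('hinge',L(.035,0,.1),'staple',L(-.014,0,.117),'press',L(-.05,0,.102))
s=cam('scene')
X=[L(.11,.0615,.095),L(.11,-.0615,.095),L(-.11,.0615,.095),L(-.11,-.0615,.095),L(-.014,0,.117)]
print(((proj(s,X)-[130,225])*[400/120,433/130]+[400,0]).round(),((proj(c,X)-[115,145])*4).round())
# leaf angle: tip centres in top and scene
for a in(1.2,1.3,1.4,1.5,1.6,1.7,1.8,1.9):
    T=[L(.035-.104*np.cos(a),k,.1+.104*np.sin(a)) for k in(.018,-.018)]
    print(a,((proj(s,T)-[130,225])*[400/120,433/130]+[400,0]).round().tolist(),((proj(c,T)-[115,145])*4).round().tolist())
```

```text
[[0.6072 0.3877 0.095 ]
 [0.6288 0.2703 0.095 ]
 [0.4073 0.2301 0.095 ]
 [0.3864 0.3478 0.095 ]] [0.1194 0.2251 0.1196 0.2244]
ctr [0.50744825 0.30898837 0.095     ] yaw -169.7358023193615
hinge [0.47300836 0.30275181 0.1       ] staple [0.5212242  0.31148299 0.117     ] press [0.55664807 0.31789774 0.102     ]
[[759. 234.]
 [591. 322.]
 [591.  68.]
 [431. 138.]
 [576. 149.]] [[348. 467.]
 [ 99. 511.]
 [291.  54.]
 [ 52.  93.]
 [181. 240.]]
1.2 [[593.0, 53.0], [542.0, 75.0]] [[168.0, 214.0], [89.0, 228.0]]
1.3 [[600.0, 57.0], [548.0, 79.0]] [[169.0, 233.0], [88.0, 247.0]]
1.4 [[607.0, 62.0], [556.0, 85.0]] [[170.0, 253.0], [89.0, 267.0]]
1.5 [[615.0, 68.0], [564.0, 91.0]] [[171.0, 275.0], [91.0, 288.0]]
1.6 [[624.0, 76.0], [572.0, 99.0]] [[174.0, 297.0], [93.0, 311.0]]
1.7 [[632.0, 86.0], [580.0, 109.0]] [[177.0, 319.0], [96.0, 333.0]]
1.8 [[641.0, 96.0], [589.0, 120.0]] [[181.0, 342.0], [100.0, 356.0]]
1.9 [[650.0, 108.0], [598.0, 132.0]] [[186.0, 365.0], [105.0, 379.0]]
```

Chest yaw is about 10° (chest -x points away from the robot along the tool's +x after turning), and the leaf is at about 1.42 rad. I'll rise first, cross over, then come down behind the leaf and push along the arc.

servo_tool([
  {"xyz": [0, 0, -4], "twist": [0, 0, 0], "jaw": 1},
  {"xyz": [0, 0, -8], "twist": [0, 0, 0], "jaw": 1},
  {"xyz": [0, 0, -11], "twist": [0, 0, 4], "jaw": 1},
  {"xyz": [2.7, -2.6, -11], "twist": [0, 0, 8.5], "jaw": 1},
  {"xyz": [5.4, -5.2, -11], "twist": [0, 0, 8.5], "jaw": 1},
  {"xyz": [8.1, -7.8, -11], "twist": [0, 0, 8.5], "jaw": 1},
  {"xyz": [10.8, -10.4, -11], "twist": [0, 0, 8.5], "jaw": 1},
  {"xyz": [13.5, -13, -11], "twist": [0, 0, 8.5], "jaw": 1},
  {"xyz": [16.2, -15.6, -11], "twist": [0, 0, 8.5], "jaw": 1},
  {"xyz": [18.9, -18.2, -11], "twist": [0, 0, 8.5], "jaw": 1},
])

```text
time_s: 1.03
tool_pos: [0.3304, -0.38, 0.5147]
tool_rot: [180.0, 0.0, 10.3]
force: [0.9, -0.0, 0.1]
grip_width: 0.0285
grasp_force: 0.0
```

servo_tool([
  {"xyz": [2.3, -3, 0], "jaw": 1},
  {"xyz": [4.6, -6, 0], "jaw": 1},
  {"xyz": [6.9, -9, 0], "jaw": 1},
  {"xyz": [9.2, -12, 0], "jaw": 1},
  {"xyz": [11.5, -15, 0], "jaw": 1},
  {"xyz": [13.8, -18, 0], "jaw": 1},
  {"xyz": [16.1, -21, 0], "jaw": 1},
  {"xyz": [18.4, -24, 0], "jaw": 1},
  {"xyz": [20.7, -27, 0], "jaw": 1},
  {"xyz": [22.6, -29.5, 0], "jaw": 1},
])

```text
validation failed for argument at $.pl...
```

servo_tool([
  {"xyz": [0, -4, 0], "jaw": 1},
  {"xyz": [0, -8, 0], "jaw": 1},
  {"xyz": [0, -12, 0], "jaw": 1},
  {"xyz": [0, -16, 0], "jaw": 1},
  {"xyz": [0, -20, 0], "jaw": 1},
  {"xyz": [0, -24, 0], "jaw": 1},
  {"xyz": [0.3, -28, 0], "jaw": 1},
  {"xyz": [0.5, -31.5, 0], "jaw": 1},
  {"xyz": [0.6, -35, 0], "jaw": 1},
  {"xyz": [0.6, -35, 0], "jaw": 1},
])

```text
validation failed for argument at $.pl...
```

servo_tool([
  {"xyz": [2.3, -3, 0], "twist": [0, 0, 0], "jaw": 1},
  {"xyz": [4.6, -6, 0], "twist": [0, 0, 0], "jaw": 1},
  {"xyz": [6.9, -9, 0], "twist": [0, 0, 0], "jaw": 1},
  {"xyz": [9.2, -12, 0], "twist": [0, 0, 0], "jaw": 1},
  {"xyz": [11.5, -15, 0], "twist": [0, 0, 0], "jaw": 1},
  {"xyz": [13.8, -18, 0], "twist": [0, 0, 0], "jaw": 1},
  {"xyz": [16.1, -21, 0], "twist": [0, 0, 0], "jaw": 1},
  {"xyz": [18.4, -24, 0], "twist": [0, 0, 0], "jaw": 1},
  {"xyz": [20.7, -27, 0], "twist": [0, 0, 0], "jaw": 1},
  {"xyz": [22.6, -29.5, 0], "twist": [0, 0, 0], "jaw": 1},
])

```text
time_s: 1.87
tool_pos: [0.4999, -0.0481, 0.5149]
tool_rot: [180.0, -0.0, 10.4]
force: [0.9, 0.3, 0.1]
grip_width: 0.0005
grasp_force: 0.0
```

servo_tool([
  {"xyz": [0, -4, 0], "twist": [0, 0, 0], "jaw": 1},
  {"xyz": [0, -8, 0], "twist": [0, 0, 0], "jaw": 1},
  {"xyz": [0, -12, 0], "twist": [0, 0, 0], "jaw": 1},
  {"xyz": [0, -16, 0], "twist": [0, 0, 0], "jaw": 1},
  {"xyz": [0, -20, 0], "twist": [0, 0, 0], "jaw": 1},
  {"xyz": [0.2, -24, 0], "twist": [0, 0, 0], "jaw": 1},
  {"xyz": [0.4, -28, 0], "twist": [0, 0, 0], "jaw": 1},
  {"xyz": [0.6, -31.5, 0], "twist": [0, 0, 0], "jaw": 1},
  {"xyz": [0.6, -35, 0], "twist": [0, 0, 0], "jaw": 1},
  {"xyz": [0.6, -35, 0], "twist": [0, 0, 0], "jaw": 1},
])

```text
time_s: 2.7
tool_pos: [0.4386, 0.3013, 0.5149]
tool_rot: [-179.7, 0.0, 11.0]
force: [-1.3, 0.2, -0.1]
grip_width: 0.0005
grasp_force: 0.0
```

servo_tool([
  {"xyz": [0.3, 0.3, 3], "twist": [0, 0, 0], "jaw": 1},
  {"xyz": [0.3, 0.3, 6], "twist": [0, 0, 0], "jaw": 1},
  {"xyz": [0.3, 0.3, 9], "twist": [0, 0, 0], "jaw": 1},
  {"xyz": [0.3, 0.3, 12], "twist": [0, 0, 0], "jaw": 1},
  {"xyz": [0.3, 0.3, 14.5], "twist": [0, 0, 0], "jaw": 1},
  {"xyz": [0.3, 0.3, 14.5], "twist": [0, 0, 0], "jaw": 1},
  {"xyz": [0.3, 0.3, 14.5], "twist": [0, 0, 0], "jaw": 1},
])

```text
time_s: 3.28
tool_pos: [0.4457, 0.2914, 0.3691]
tool_rot: [180.0, 0.1, 10.3]
force: [0.5, -0.7, 0.3]
grip_width: 0.0002
grasp_force: 0.0
```

Run:
```python
from h import *
c=cam('scene');cv2.imwrite('pics/s1.png',cv2.resize(c['img'][130:370,60:340,::-1],None,fx=2.4,fy=2.4))
o=env.get_obs();print(o['tool_pos'],o['tool_rot'],o['force'],o['qpos'])
```

```text
[0.44616789 0.29199842 0.37067603] [-1.79973584e+02 -3.04881741e-02  1.03453400e+01] [0.16556561 0.15301767 0.91973957] [  15.95330964   11.50441473  -57.45252164  100.87827277   10.11321273
   73.0838569  -123.58846001]
```

View pics/s1.png

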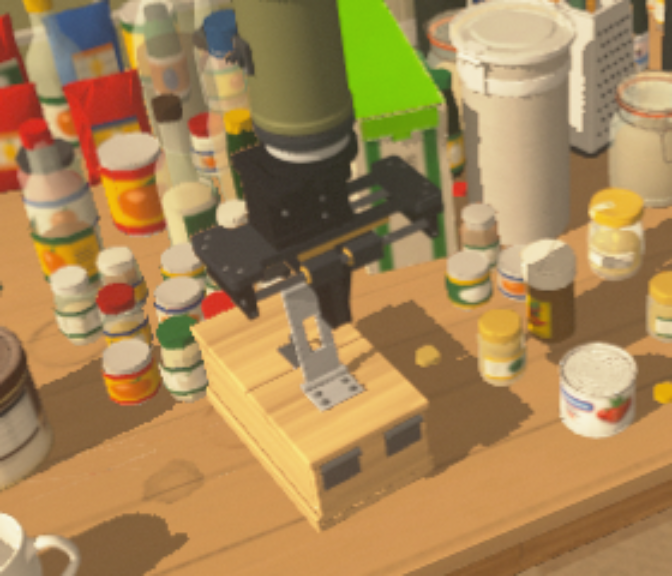

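Run:
```python
from h import *
c=cam('scene');o=env.get_obs();p=o['tool_pos'];print(p)
ax=np.array([.984,.178,0]);ay=np.array([.178,-.984,0])
X=[p+[0,0,-.182]+a*ax+b*ay for a in(-.0095,.0095) for b in(-.015,.015)]
print(((proj(c,X)-[60,130])*2.4).round())
cv2.imwrite('pics/s2.png',cv2.resize(c['img'][225:295,150:230,::-1],None,fx=7,fy=7,interpolation=cv2.INTER_CUBIC))
```

```text
[0.4464121  0.29228156 0.37147247]
[[323. 329.]
 [354. 315.]
 [312. 318.]
 [343. 304.]]
```

View pics/s2.png

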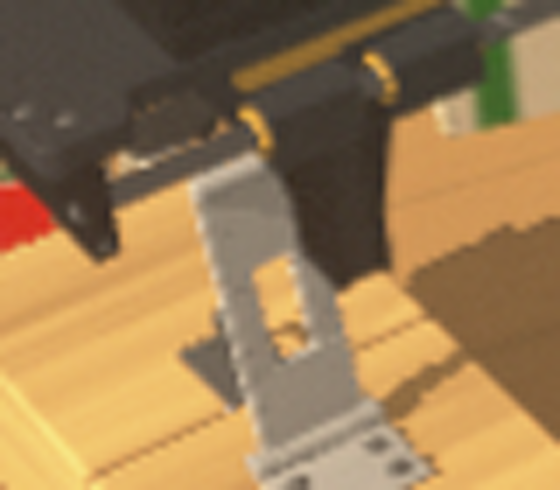

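The picture shows the leaf untouched and the closed fingers on its robot side at about crop (345,285), roughly 6 mm right of centre. I'll centre them, then push along the arc.

servo_tool([
  {"xyz": [0, -0.6, 0], "twist": [0, 0, 0], "jaw": 1},
  {"xyz": [1.5, -0.6, 0.1], "twist": [0, 0, 0], "jaw": 1},
  {"xyz": [2.5, -0.6, 0.2], "twist": [0, 0, 0], "jaw": 1},
  {"xyz": [3.2, -0.6, 0.3], "twist": [0, 0, 0], "jaw": 1},
  {"xyz": [4, -0.6, 0.4], "twist": [0, 0, 0], "jaw": 1},
  {"xyz": [4.9, -0.6, 0.6], "twist": [0, 0, 0], "jaw": 1},
  {"xyz": [5.7, -0.6, 1], "twist": [0, 0, 0], "jaw": 1},
  {"xyz": [6.4, -0.6, 1.4], "twist": [0, 0, 0], "jaw": 1},
  {"xyz": [6.4, -0.6, 1.4], "twist": [0, 0, 0], "jaw": 1},
])

```text
time_s: 4.13
tool_pos: [0.5091, 0.3088, 0.3545]
tool_rot: [-180.0, 0.1, 10.3]
force: [-0.4, 0.1, -0.2]
grip_width: 0.0003
grasp_force: 0.0
```

Run:
```python
from h import *
c=cam('scene');t=cam('top');a=cv2.resize(c['img'][215:305,140:240,::-1],(400,360));b=cv2.resize(t['img'][145:285,115:215,::-1],(400,560))
cv2.imwrite('pics/s3.png',np.hstack([cv2.copyMakeBorder(a,0,200,0,0,cv2.BORDER_CONSTANT),b]))
o=env.get_obs();p=o['tool_pos'];d=p-[.5074,.309,0];print(p,o['tool_rot'],o['force'],'chest x,y',-.984*d[0]-.178*d[1],.178*d[0]-.984*d[1],'tip z',p[2]-.182)
```

```text
[0.50785374 0.30922065 0.35517689] [-1.79993721e+02  7.05164126e-02  1.03408182e+01] [-0.22548754  0.31032505  1.30187591] chest x,y -0.00048575242458764835 -0.00013635069047740348 tip z 0.1731768897281108
```

View pics/s3.png

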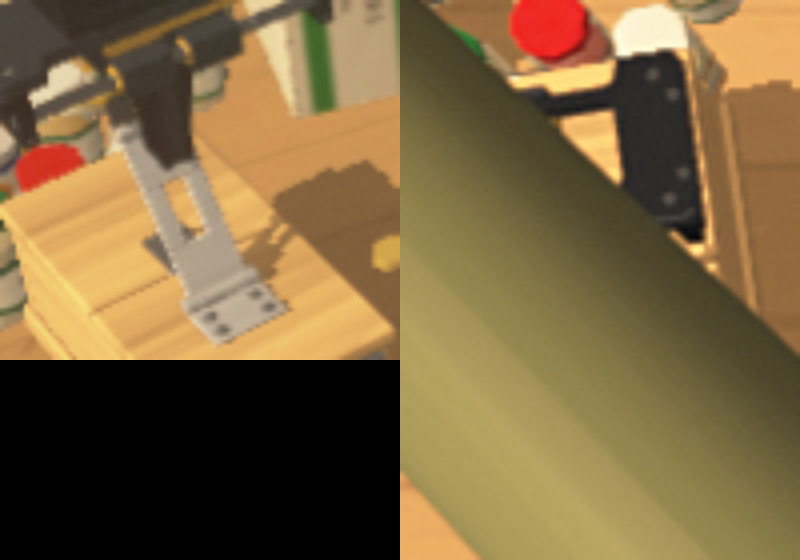

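The leaf has swung to about 1.0 rad, with the finger centred on its solid end at about (180,160). I'll carry on along the arc.

servo_tool([
  {"xyz": [0.8, 0, 0.3], "twist": [0, 0, 0], "jaw": 1},
  {"xyz": [1.5, 0, 0.8], "twist": [0, 0, 0], "jaw": 1},
  {"xyz": [2.1, 0, 1.5], "twist": [0, 0, 0], "jaw": 1},
  {"xyz": [2.7, 0, 2.1], "twist": [0, 0, 0], "jaw": 1},
  {"xyz": [3.1, 0, 2.9], "twist": [0, 0, 0], "jaw": 1},
  {"xyz": [3.5, 0, 3.7], "twist": [0, 0, 0], "jaw": 1},
  {"xyz": [3.9, 0, 4.5], "twist": [0, 0, 0], "jaw": 1},
  {"xyz": [4.1, 0, 5.3], "twist": [0, 0, 0], "jaw": 1},
  {"xyz": [4.2, 0, 5.8], "twist": [0, 0, 0], "jaw": 1},
  {"xyz": [4.2, 0, 5.8], "twist": [0, 0, 0], "jaw": 1},
])

```text
time_s: 5.07
tool_pos: [0.549, 0.3164, 0.296]
tool_rot: [180.0, 0.1, 10.3]
force: [-0.9, -0.5, 0.9]
grip_width: 0.0006
grasp_force: 0.0
```

Run:
```python
from h import *
c=cam('scene');cv2.imwrite('pics/s4.png',cv2.resize(c['img'][215:305,140:240,::-1],(600,540)))
o=env.get_obs();p=o['tool_pos'];d=p-[.5074,.309,0];print(p,o['force'],'chest x,y',-.984*d[0]-.178*d[1],.178*d[0]-.984*d[1],'tip z',p[2]-.182)
```

```text
[0.54888958 0.31666251 0.29684852] [-0.78118478 -0.1225766   0.65168419] chest x,y -0.04218967464189328 -0.00015476795425099776 tip z 0.11484851531532442
```

View pics/s4.png

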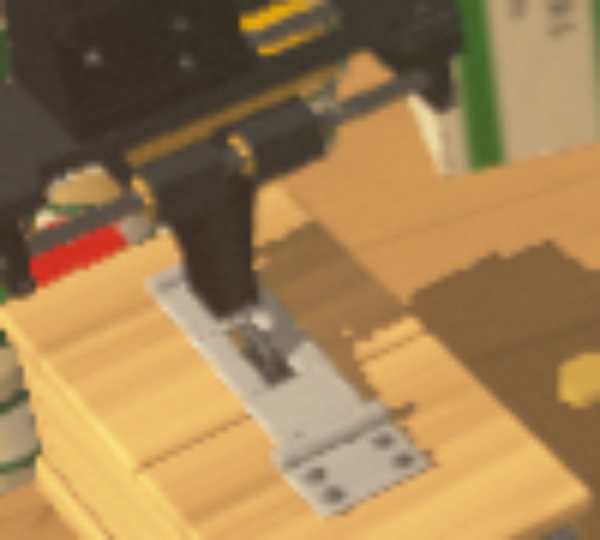

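The leaf is nearly closed, with the staple coming up through the slot at about (265,355). Now I'll press it flat.

servo_tool([
  {"xyz": [0.1, 0, 0.4], "twist": [0, 0, 0], "jaw": 1},
  {"xyz": [0.2, 0, 0.8], "twist": [0, 0, 0], "jaw": 1},
  {"xyz": [0.2, 0, 1.1], "twist": [0, 0, 0], "jaw": 1},
  {"xyz": [0.2, 0, 1.3], "twist": [0, 0, 0], "jaw": 1},
  {"xyz": [0.2, 0, 1.3], "twist": [0, 0, 0], "jaw": 1},
  {"xyz": [0.2, 0, 1.3], "twist": [0, 0, 0], "jaw": 1},
])

```text
time_s: 5.62
tool_pos: [0.5511, 0.3171, 0.2847]
tool_rot: [180.0, -0.0, 10.3]
force: [-0.2, 0.5, 1.0]
grip_width: 0.0005
grasp_force: 0.1
```

servo_tool([
  {"xyz": [0, 0, 0.2], "twist": [0, 0, 0], "jaw": 1},
  {"xyz": [0, 0, 0.3], "twist": [0, 0, 0], "jaw": 1},
  {"xyz": [0, 0, 0.3], "twist": [0, 0, 0], "jaw": 1},
  {"xyz": [0, 0, 0.3], "twist": [0, 0, 0], "jaw": 1},
])

```text
time_s: 5.95
tool_pos: [0.5509, 0.3174, 0.2843]
tool_rot: [179.9, -0.0, 10.3]
force: [-4.4, -3.3, 14.8]
grip_width: 0.0006
grasp_force: 7.0
```

The force is now 14.8 N with the tip at about 102 mm, so the leaf is flat. Now I'll lift off.

servo_tool([
  {"xyz": [0, 0, -1], "twist": [0, 0, 0], "jaw": 1},
  {"xyz": [0, 0, -3], "twist": [0, 0, 0], "jaw": 1},
  {"xyz": [0, 0, -6], "twist": [0, 0, 0], "jaw": 1},
  {"xyz": [0, 0, -9], "twist": [0, 0, 0], "jaw": 1},
  {"xyz": [0, 0, -12], "twist": [0, 0, 0], "jaw": 1},
  {"xyz": [0, 0, -14], "twist": [0, 0, 0], "jaw": 1},
  {"xyz": [0, 0, -14], "twist": [0, 0, 0], "jaw": 1},
  {"xyz": [0, 0, -14], "twist": [0, 0, 0], "jaw": 1},
])

```text
time_s: 6.62
tool_pos: [0.5511, 0.3175, 0.423]
tool_rot: [-180.0, -0.1, 10.3]
force: [0.2, -0.4, -1.2]
grip_width: 0.0004
grasp_force: 0.0
```

Run:
```python
from h import *
c=cam('scene');cv2.imwrite('pics/s5.png',c['img'][:,:,::-1])
o=env.get_obs();print(o['tool_pos'],o['force'],np.abs(o['joint_velocities']).max())
```

```text
[0.55102273 0.31703351 0.42146357] [ 0.61113216 -0.41405051 -0.75736868] 1.5823188986767962
```

View pics/s5.png

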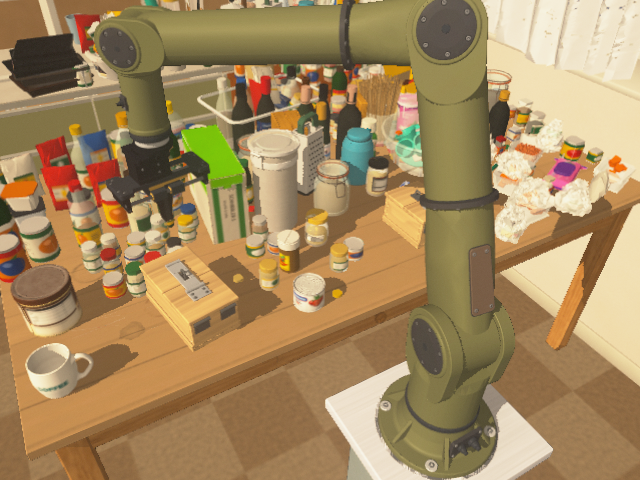

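The long chest's hasp lies flat at about (188,278) with its staple through the slot. The gripper is clear. The short chest is partly hidden behind the arm, but the tool never came near its hasp.

```bash
python3 -c "
from cell import env
print(env.sign_off())"
```

```text
the job is handed in; nothing more can be done
None
```

I swung the long chest's hasp over its staple and pressed it flat, kept well clear of the short chest's hasp, and handed the job in at about 7 s with the gripper touching nothing. The arm hid the short hasp in the last picture, and sign-off returned no verdict.

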